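# Carry the orange in its footed dish on the C-shaped carrier

## Task

Take the steel carrier by its wooden handle and slide its flat tongue into the slot between the feet of the fruit dish (it runs square to the two ears), fully home until its upright just meets the rim, without shoving the dish along. Then lift the dish straight up on it about 10 cm and, once it is up, turn it a quarter turn so that the carrier's open side faces the front edge of the table (the robot's side) and the upright is at the back, keeping it level and the orange in the middle of the dish throughout. Touch neither dish nor orange with the gripper, finish still holding it there by the handle, level and at rest, and leave the sugar caddy, the mug and the honey jar alone.

Things in the scene. Friction and masses are not known exactly. Their poses are not given: they have to be found in the camera images.
- dish: round shallow white dish, 171 mm across, 38 high, 0.28 kg; origin under its centre at sole level, z up. Two feet (78 long, 10 wide, 14 mm high) along its x leave a slot 62 mm wide (y), 14 high, right through along x, open at both ends alike. Flat underside. Rim 34 to 38 up, with a small ear, 34 wide, at +y and -y (212 over the ears), so the slot runs square to the ears, at first roughly world y
- dish_center (a point): centre of the dish's hollow, on its axis, 20 mm above the foot soles; the hollow rises from it at 6, then (past 40 mm) 17 degrees
- carrier: C-shaped carrier, 0.22 kg, standing on its tongue; origin on the tongue's underside, x from upright to open side (tongue tip), at first roughly world +y, z up. Steel tongue 54 mm wide, 4 thick, x -68 to +62 mm, round tip. A bar 20 wide, 5 thick rises behind (inner face x = -86 mm) and returns over the dish, underside 116 mm up, to x = +10, with the handle on it
- carrier_seat (a point): point on top of the tongue, 4 mm straight above the carrier's origin; it lies under the dish's centre (within about 2 mm in plan) when the upright meets the rim
- carrier_handle (a point): centre of the dark wooden handle (66 mm long in carrier x, 22 wide in y, 26 high), 134 mm above the tongue's underside, at carrier x = -10 mm; axes as the carrier's. The bar below is narrower, so fingertips may pass the handle and bar to 105 mm up. With dish and orange on, the load balances under the handle; empty, the carrier is 18 mm back-heavy, which a firm grip (50 N) holds level
- orange: the loose orange, 74 mm across and 64 mm high, 0.15 kg, resting in the hollow of the dish, where it can roll; origin at its underside
- orange_center (a point): centre of the orange
- table_back (a point): fixed point on the table top near its back, just in front of the cake plate and 710 mm ahead of the robot; its x points away from the robot (world x), from the front edge of the table to the back, y to the robot's left
- caddy: small black caddy of sugar packets, 52 x 66 mm, 71 mm high, bystander; origin at the centre of its underside
- mug: blue and white mug, 78 x 112 mm with its handle, 92 mm high, bystander; origin at the middle of its underside
- honey: honey jar with a dark lid, 65 mm across, 86 mm high, bystander; origin at the centre of its underside
There are look-alikes about, which are no part of the job. Of the things like the orange, leave any that is green or turquoise; of the rest the larger one is meant.

How it is judged (in metres and radians):
On the way, in this order (a step that is already met when the one before it is completed fails the run):
1. the tongue is fully home in the dish's slot, with the dish still standing where it was (within 20 mm) (horizontal distance between carrier_seat and dish_center below 0.01 m and angle between the x axis of carrier and the x axis of dish, either way round below 0.12 rad and z of carrier_seat in the frame of dish between -0.002 and 0.018 m and height (world z) of dish below 0.012 m and distance of dish from where it was at the start of the episode below 0.02 m), for 0.2 s.
2. the dish is lifted at least 60 mm clear of the table on the carrier, not yet turned, the orange in its middle (height (world z) of dish above 0.06 m and angle between the x axis of carrier and the x axis of table_back, either way round above 0.9 rad and horizontal distance between orange_center and dish_center below 0.02 m), for 0.2 s.
3. the dish is turned a quarter turn in the air: open side to the front, upright at the back (angle between the x axis of carrier and the x axis of table_back, either way round below 0.2 rad and x of table_back in the frame of carrier_handle below 0 m and height (world z) of dish above 0.05 m), for 0.2 s.
At the end, for the whole second after the job is handed in: held by the handle at rest, only the carrier bearing the dish: feet 60 to 180 mm up, tilt under 6 degrees, dish centre within 10 mm of the seat point, slot within 0.12 rad of the tongue, orange within 20 mm of the dish axis, open side to the front within 11 degrees (angle between the x axis of carrier and the x axis of table_back, either way round below 0.2 rad and x of table_back in the frame of carrier_handle below 0 m and horizontal distance between carrier_seat and dish_center below 0.01 m and angle between the x axis of carrier and the x axis of dish, either way round below 0.12 rad and horizontal distance between orange_center and dish_center below 0.02 m and height (world z) of dish between 0.06 and 0.18 m and angle between dish's own z axis and vertical below 0.1 rad and contact force between the fingers and carrier above 1 N and contact force between carrier and dish above 0.5 N and contact force between the fingers and dish below 0.3 N and contact force between the fingers and orange below 0.3 N and linear speed of dish below 0.03 m/s and angular speed of dish below 0.15 rad/s and linear speed of orange below 0.05 m/s); the arm keeps its last pose, push and grip.
It fails at once if the orange rolls more than 35 mm from the middle of the dish (horizontal distance between orange_center and dish_center above 0.035 m).
It fails at once if the dish is tipped more than 0.2 rad (11 degrees) (angle between dish's own z axis and vertical above 0.2 rad).
It fails at once if the robot steadies the dish or the orange directly (contact force between any of the fingers, the arm and dish above 2 N or contact force between any of the fingers, the arm and orange above 2 N).
It fails at once if the sugar caddy, mug or honey jar is moved more than 30 mm (distance of any of caddy, mug, honey from where it was at the start of the episode above 0.03 m).
It also fails if it takes over 58 s, if anything falls off the work surface, if the arm or the gripper's body presses on something with over 40 N, if the wrist force passes 120 N, or if a joint passes its speed limit or range.

## Robot

A 6-joint arm with a two-finger parallel gripper is mounted at the origin on a cart in front of the work surface, level with it; the furniture and walls round the work are solid. World frame = base frame: x ahead of the robot, y to its left, z up, the work surface at z = 0. Lengths are in m, angles in degrees, forces in N, time in s.
With the tool pointing down it reaches from about 0.325 to 0.75 m from the base axis. Payload 7.6 kg.
Tool frame: the origin (TCP) lies at the very end of the fingers, on their centre line; the grasp point (between the pads) lies 19 mm behind it; z points along the fingers, y is the direction in which the jaws open and shut (so a half turn about z gives the same grasp; the last joint's range is limited). The gripper opens to 85 mm and grips with 20 to 120 N. Pads are 22 mm wide; open, the fingers measure 114 mm over their backs; the gripper's body (76 mm by 85 mm) begins 54 mm behind the grasp point. The pads swing forward as they close: fully open they stand 13 mm farther back than shut.
Start: joints at [67.592, 2.991, 80.254, -0, 96.75, -4.028], TCP at [0.166, 0.498, 0.231] pointing down, gripper open.
Joint ranges: [-166.34, 166.34], [-52.06, 124.39], [6.96, 135.62], [-60.46, 240.46], [14.63, 156.25], [-167.68, 167.68]. Speed limits (degrees/s): [147.25, 147.25, 172.46, 180, 180, 180].

## Interface

Orientations are given as [roll, pitch, yaw] about the fixed x, y, z axes, in that order (R = Rz(yaw) Ry(pitch) Rx(roll)).
In Python, from cell import * gives the robot as it stands. The module is installed in compiled form; this text tells all that it offers.
- The arm moves only by the shell command python3 -m jog 'ROWS' [FORCE]. ROWS is JSON, a list of rows, each a list of 7 numbers: the turn, a rotation vector about the world's x, y, z in degrees, then the shift along the world's x, y, z in mm, then the finger opening in mm, from 0 to 85.4. A call has 1 to 5 rows; each row is the pose to reach, as a shift and turn from the pose measured when the call began; what a row does not reach only later rows make up. A row lasts 1/10 s, in which the tool goes at most 50 mm and 8.59 degrees, less where a joint would pass 70% of its speed; a pose out of reach is approached as far as the arm can. A call with a gripper value outside its range is refused whole. The fingers move at their own pace and stop on an object; FORCE is the grip in N (left out, the last holds). Time passes only in rows, so rows that repeat a pose let the fingers close. It gives the time, the measured TCP pose, the force and the opening at its end, in the units of the state.
- get_state(): the state, without advancing time (a new reading comes with each control period).
- snapshot(name): name is "scene" or "top" or "wrist"; returns a dict with "img" (400x640x3 uint8, red, green, blue), "camera_matrix" (3x3 intrinsics, pixels), "R" (3x3) and "t" (3): a world point X has camera coordinates R X + t. Camera axes: x right, y down, z forward; pixel columns grow to the right and rows downward; lengths in m; the calibration is good to about 2 mm. A picture is of the moment at which its call begins. There is no depth.
- job_done(): hands the job in, once; it reports no verdict.
The state is a dict: "time": time; "joints": joint angles; "joint_velocities": joint speeds; "effort": joint torques, N m; "ee_pos": TCP position; "tool_rot": TCP orientation; "ft_force": force on the tool from outside, world axes, zero at the start; "torque": the same for the moment, N m; "opening": opening from 0.0 (shut) to 1.0 (fully open).
Only numpy, scipy, OpenCV 4.12 (cv2) and the standard library are available. Lean on these libraries where they do the work, as an engineer would, in place of code of your own. Each camera call takes 0.05 s, during which the arm holds its last target.

## Working session

There is one attempt and no reset: what is moved stays moved. The work goes in short steps, Python scripts to look and compute and a shell command to move; the robot and the scene stay as the last step left them, time stands still between calls to the robot, and variables do not carry over. Pictures are saved under pics/ and viewed, and the job is handed in when it is done.

```bash
mkdir -p pics; python3 - <<'E'
from cell import *
import cv2
s=get_state(); print(s)
for n in ["scene","top","wrist"]:
    d=snapshot(n); cv2.imwrite(f"pics/{n}0.png",d["img"][:,:,::-1]); print(n,d["camera_matrix"].tolist(),d["R"].round(4).tolist(),d["t"].round(4).tolist())
E
```

```text
{'time': 0.0, 'joints': array([ 6.75905914e+01,  3.02768214e+00,  8.03121967e+01,  1.23745651e-03,
        9.67509438e+01, -4.02901868e+00]), 'joint_velocities': array([ 0.06016669, -0.0279605 , -0.05313944,  0.0325522 ,  0.00934854,
       -0.02284263]), 'effort': array([-5.46333513e-05, -3.81670046e+01, -3.60185480e+01, -8.23468918e-05,
        6.21404484e-03, -7.59979759e-07]), 'ee_pos': array([0.16541215, 0.4979427 , 0.23047545]), 'tool_rot': array([-1.79909488e+02, -7.60742102e-03,  1.61619749e+02]), 'ft_force': array([ 0.23188214, -0.12436435,  0.11415512]), 'torque': array([-0.0086465 ,  0.00121618, -0.00727889]), 'opening': 1.0013595230382886}
scene [[425.8335646284869, 0.0, 323.7120991993649], [0.0, 425.8335646284869, 200.7108394309879], [0.0, 0.0, 1.0]] [[0.8673, -0.4977, -0.0135], [-0.3764, -0.6378, -0.672], [0.3258, 0.5878, -0.7405]] [-0.4883, 0.2872, 1.3101]
top [[361.06695187154884, 0.0, 322.5347816423596], [0.0, 361.06695187154884, 198.9476994018425], [0.0, 0.0, 1.0]] [[-0.025, -0.9996, 0.0104], [-0.9976, 0.0243, -0.065], [0.0647, -0.012, -0.9978]] [0.0183, 0.5485, 1.074]
wrist [[332.267594749736, 0.0, 317.4554759395852], [0.0, 332.267594749736, 199.31092447009863], [0.0, 0.0, 1.0]] [[0.3163, 0.9487, -0.0024], [0.9143, -0.3042, 0.2673], [0.2529, -0.0867, -0.9636]] [-0.5227, -0.0342, 0.3801]
```

View pics/scene0.png

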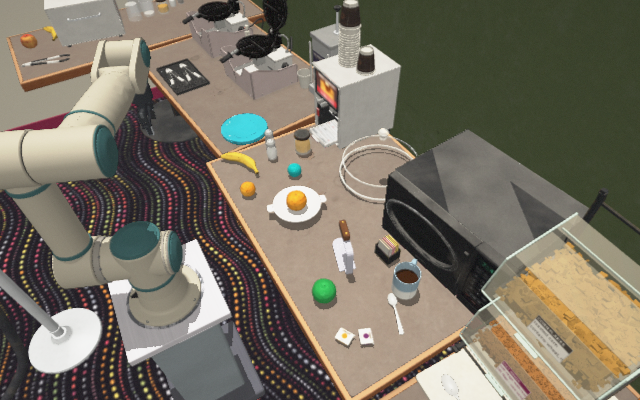

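View pics/top0.png

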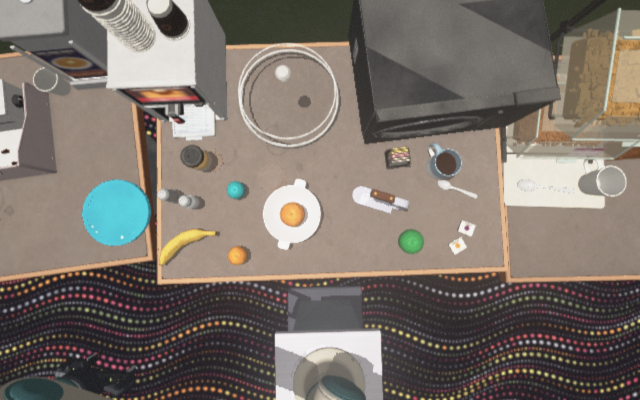

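View pics/wrist0.png

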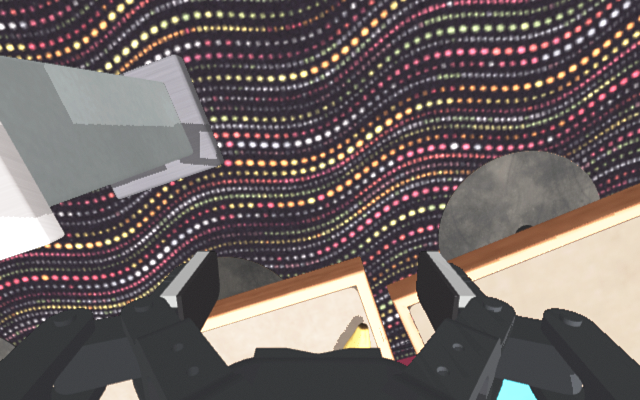

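```bash
cat > h.py <<'E'
from cell import *
import cv2, numpy as np
def ray(d,u,v):
    K=np.array(d["camera_matrix"]);R=np.array(d["R"]);t=np.array(d["t"])
    return -R.T@t, R.T@np.linalg.solve(K,[u,v,1.])
def plane(d,u,v,z):
    c,r=ray(d,u,v); return c+r*(z-c[2])/r[2]
def tri(d1,p1,d2,p2):
    c1,r1=ray(d1,*p1);c2,r2=ray(d2,*p2)
    s=np.linalg.lstsq(np.c_[r1,-r2],c2-c1,rcond=None)[0]
    a=c1+s[0]*r1;b=c2+s[1]*r2
    return (a+b)/2,np.linalg.norm(a-b)
def proj(d,X):
    p=np.array(d["camera_matrix"])@(np.array(d["R"])@np.array(X)+np.array(d["t"]));return p[:2]/p[2]
def crop(d,x0,y0,w,h,k,name):
    im=d["img"][y0:y0+h,x0:x0+w,::-1]
    cv2.imwrite(name,cv2.resize(im,None,fx=k,fy=k,interpolation=cv2.INTER_CUBIC))
E
python3 - <<'E'
from h import *
import pickle
t=snapshot("top");s=snapshot("scene");pickle.dump((t,s),open("d0.pkl","wb"))
crop(t,240,140,240,140,3.3,"pics/t1.png");crop(s,230,120,220,200,3,"pics/s1.png")
for n,u,v,z in [("dish",292,214,.035),("orange",292,214.5,.05),("tip",355,195,0),("handle",382,196,.134),("mug",446,163,.05),("caddy",398,157,.07),("honey",193,156,.08),("green",411,241,.03),("edge",300,271,0),("plateinner",290,145,0)]:
    print(n,plane(t,u,v,z).round(3))
E
```

```text
dish [0.505 0.097 0.035]
orange [0.503 0.096 0.05 ]
tip [ 0.56  -0.096  0.   ]
handle [ 0.545 -0.155  0.134]
mug [ 0.645 -0.363  0.05 ]
caddy [ 0.662 -0.217  0.07 ]
honey [0.677 0.373 0.08 ]
green [ 0.416 -0.255  0.03 ]
edge [0.333 0.078 0.   ]
plateinner [0.72  0.101 0.   ]
```

View pics/t1.png

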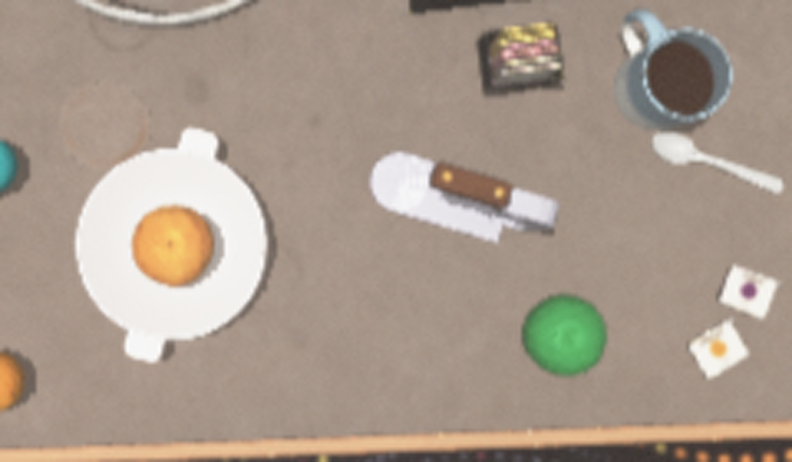

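View pics/s1.png

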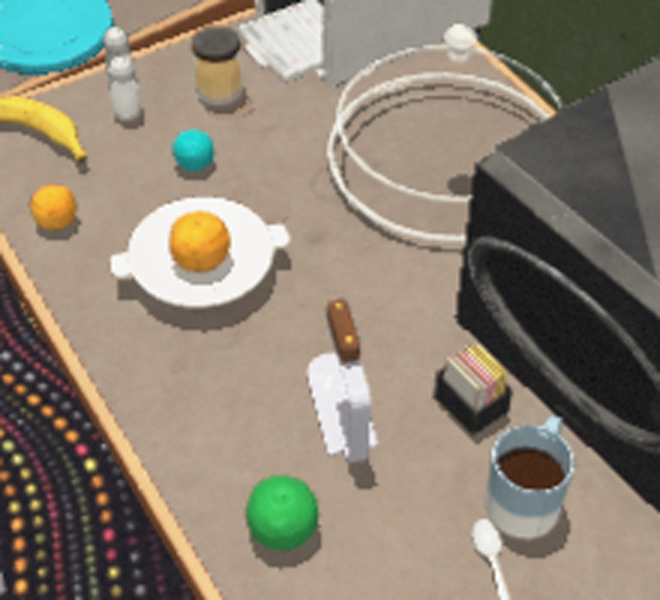

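```bash
python3 -m jog '[[0,0,-6.5,25,-37,10,85],[0,0,-13,50,-74,20,85],[0,0,-19.5,75,-111,30,85],[0,0,-26,100,-148,40,85],[0,0,-32.5,125,-185,50,85]]' 50
python3 -m jog '[[0,0,-6.5,25,-37,10,85],[0,0,-13,50,-74,20,85],[0,0,-19.5,75,-111,30,85],[0,0,-26,100,-148,40,85],[0,0,-32.5,125,-185,40,85]]' 50
```

```text
time: 0.75
ee_pos: [0.291, 0.3115, 0.2813]
tool_rot: [-180.0, -0.0, 128.9]
ft_force: [1.4, 0.6, -0.3]
opening: 0.991
time: 1.25
ee_pos: [0.417, 0.1248, 0.323]
tool_rot: [179.8, -0.0, 96.1]
ft_force: [-0.2, 1.0, -0.2]
opening: 0.999
```

Close tracking. A view over the dish now.

```bash
python3 -m jog '[[0,0,-7,25,-35,0,85],[0,0,-14,50,-70,0,85],[0,0,-21,75,-100,0,85],[0,0,-21,75,-100,0,85],[0,0,-21,75,-100,0,85]]' 50
python3 - <<'E'
from h import *
import pickle
w=snapshot("wrist");pickle.dump(w,open("w1.pkl","wb"));cv2.imwrite("pics/w1.png",w["img"][:,:,::-1]);print(get_state()["ee_pos"],get_state()["tool_rot"])
E
```

```text
time: 1.75
ee_pos: [0.492, 0.0244, 0.3225]
tool_rot: [179.9, -0.0, 75.1]
ft_force: [-0.6, -0.0, -0.7]
opening: 0.996
[0.49175176 0.02512531 0.32287387] [ 1.79878320e+02 -3.06017787e-02  7.51625841e+01]
```

View pics/w1.png

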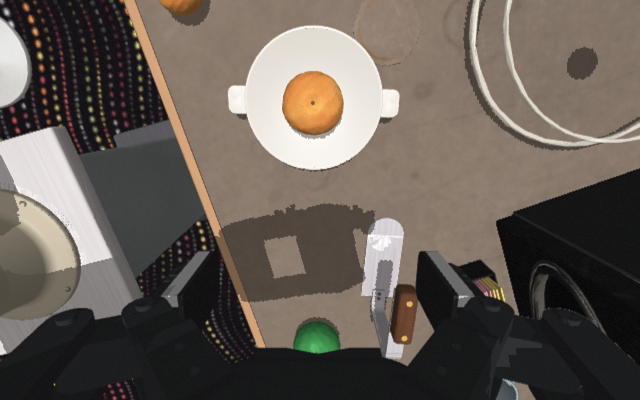

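```bash
cat > dish.py <<'E'
from h import *
import pickle,sys
from scipy.optimize import least_squares
def dishmask(d,box):
    hsv=cv2.cvtColor(d["img"],cv2.COLOR_RGB2HSV)
    m=((hsv[...,1]<45)&(hsv[...,2]>170)).astype(np.uint8)
    x0,y0,x1,y1=box; k=np.zeros_like(m);k[y0:y1,x0:x1]=m[y0:y1,x0:x1]
    n,l,st,c=cv2.connectedComponentsWithStats(k); i=1+np.argmax(st[1:,4]); return (l==i).astype(np.uint8)
def fit(d,box,z):
    m=dishmask(d,box)
    c=max(cv2.findContours(m,cv2.RETR_EXTERNAL,cv2.CHAIN_APPROX_NONE)[0],key=cv2.contourArea)[:,0,:]
    P=np.array([plane(d,u,v,z)[:2] for u,v in c])
    f=lambda q:np.hypot(P[:,0]-q[0],P[:,1]-q[1])-q[2]
    q=least_squares(f,[*P.mean(0),.085],loss="cauchy",f_scale=.001).x
    r=np.hypot(*(P-q[:2]).T); E=P[r>q[2]+.008]
    # ears: split by side
    a=np.cov((E-q[:2]).T); w,v=np.linalg.eigh(a); ax=v[:,1]; s=(E-q[:2])@ax
    e1,e2=E[s>0],E[s<0]
    return q,e1.mean(0),e2.mean(0),np.degrees(np.arctan2(*(e1.mean(0)-e2.mean(0))[::-1])),r.max(),len(E)
if __name__=="__main__":
    t,s=pickle.load(open("d0.pkl","rb"));w=pickle.load(open("w1.pkl","rb"))
    for n,d,b in [("top",t,(255,170,330,255)),("w",w,(220,15,410,180)),("scene",s,(260,180,335,235))]:
        for z in(.033,.038): print(n,z,[np.round(x,4) for x in fit(d,b,z)])
E
python3 dish.py
```

```text
top 0.033 [array([0.5068, 0.0998, 0.0867]), array([0.4064, 0.1281]), array([0.6069, 0.0695]), np.float64(163.712), np.float64(0.1113), np.int64(37)]
top 0.038 [array([0.5067, 0.0995, 0.0863]), array([0.4067, 0.1276]), array([0.6063, 0.0692]), np.float64(163.712), np.float64(0.1108), np.int64(37)]
w 0.033 [array([0.5058, 0.0969, 0.0859]), array([0.4073, 0.1256]), array([0.6045, 0.068 ]), np.float64(163.7172), np.float64(0.1072), np.int64(82)]
w 0.038 [array([0.5059, 0.0968, 0.0849]), array([0.4084, 0.1252]), array([0.6034, 0.0683]), np.float64(163.7172), np.float64(0.106), np.int64(82)]
scene 0.033 [array([0.5105, 0.1034, 0.0859]), array([0.4117, 0.1286]), array([0.6072, 0.0729]), np.float64(164.0851), np.float64(0.1077), np.int64(25)]
scene 0.038 [array([0.5087, 0.0992, 0.0855]), array([0.4104, 0.1244]), array([0.605 , 0.0689]), np.float64(164.0851), np.float64(0.1073), np.int64(25)]
```

```bash
python3 -m jog '[[0,0,0,10,-40,0,85],[0,0,0,20,-80,0,85],[0,0,0,30,-120,0,85],[0,0,0,40,-160,0,85],[0,0,0,40,-160,0,85]]' 50
python3 - <<'E'
from h import *
import pickle
w=snapshot("wrist");pickle.dump(w,open("w2.pkl","wb"));cv2.imwrite("pics/w2.png",w["img"][:,:,::-1]);print(get_state()["ee_pos"],get_state()["tool_rot"])
E
```

```text
time: 2.3
ee_pos: [0.5318, -0.1374, 0.3222]
tool_rot: [179.9, 0.0, 75.0]
ft_force: [-0.4, 0.2, -0.2]
opening: 0.994
[ 0.53165483 -0.13543246  0.32256611] [ 1.79916823e+02 -3.86760263e-02  7.51278155e+01]
```

View pics/w2.png

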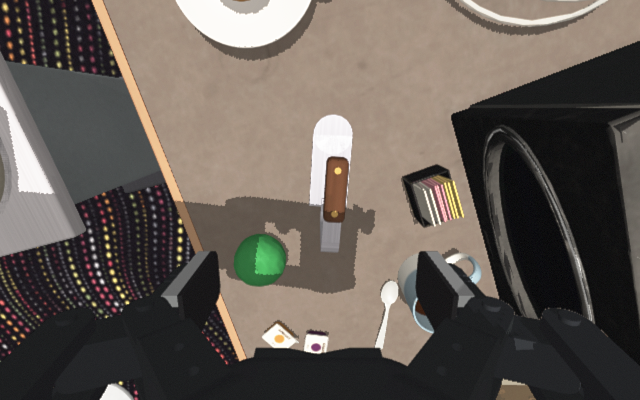

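```bash
python3 - <<'E'
from h import *
import pickle
w=pickle.load(open("w2.pkl","rb"));w1=pickle.load(open("w1.pkl","rb"))
crop(w,290,100,90,160,4,"pics/w2c.png");crop(w1,350,210,90,160,4,"pics/w1c.png")
a=cv2.imread("pics/w2c.png");b=cv2.imread("pics/w1c.png");o=np.hstack([a,b]);o=cv2.resize(o,None,fx=.93,fy=.93);cv2.imwrite("pics/wc.png",o);print(o.shape)
E
```

```text
(595, 670, 3)
```

View pics/wc.png

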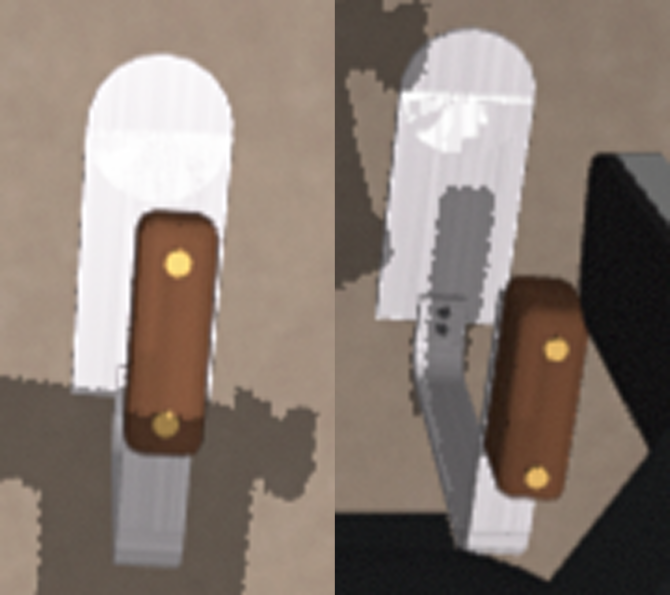

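```bash
python3 - <<'E'
from h import *
import pickle
w=pickle.load(open("w2.pkl","rb"));v=pickle.load(open("w1.pkl","rb"));t,s=pickle.load(open("d0.pkl","rb"))
a=tri(w,(337.4,170.6),v,(409,303.7));b=tri(w,(334.2,213.6),v,(403.6,338.1))
print(a,b,"ang",np.degrees(np.arctan2(*(a[0]-b[0])[[1,0]])),"mid",(a[0]+b[0])/2, proj(t,a[0]),proj(t,b[0]),proj(s,a[0]))
# tongue edges: white mask in w2 -> rays to z=.004
px=lambda x,y:(290+x/3.72-.4,100+y/3.72-.4)
for n,p in [("tip",(162,53)),("L1",(86,150)),("L2",(73,388)),("R1",(234,130)),("R2",(219,215))]:
    print(n,plane(w,*px(*p),.004).round(4))
qx=lambda x,y:(350+(x-335)/3.72-.4,210+y/3.72-.4)
for n,p in [("tip",(475,28)),("L1",(401,100)),("L2",(377,318)),("R1",(535,100)),("R2",(512,270))]:
    print(n,plane(v,*qx(*p),.004).round(4))
E
```

```text
(array([ 0.55173247, -0.13547977,  0.14958987]), np.float64(0.0002731136531628091)) (array([ 0.53786177, -0.17699429,  0.14957639]), np.float64(0.0006155690503408832)) ang 71.5246584249005 mid [ 0.54479712 -0.15623703  0.14958313] [375.64772694 193.35709887] [391.38001382 198.17181837] [341.93508152 222.13220697]
tip [ 0.5669 -0.0876  0.004 ]
L1 [ 0.5312 -0.1139  0.004 ]
L2 [ 0.5022 -0.2011  0.004 ]
R1 [ 0.5857 -0.121   0.004 ]
R2 [ 0.573  -0.1501  0.004 ]
tip [ 0.5676 -0.0882  0.004 ]
L1 [ 0.5328 -0.1103  0.004 ]
L2 [ 0.5014 -0.2039  0.004 ]
R1 [ 0.5847 -0.1242  0.004 ]
R2 [ 0.5608 -0.1965  0.004 ]
```

```bash
python3 -m jog '[[0,0,-3.6,13,-21,-30,85],[0,0,-3.6,13,-21,-60,85],[0,0,-3.6,13,-21,-90,85],[0,0,-3.6,13,-21,-120,85],[0,0,-3.6,13,-21,-120,85]]' 50
python3 - <<'E'
from h import *
import pickle
w=snapshot("wrist");pickle.dump(w,open("w3.pkl","wb"));cv2.imwrite("pics/w3.png",w["img"][:,:,::-1]);print(get_state()["ee_pos"],get_state()["tool_rot"])
E
```

```text
time: 2.85
ee_pos: [0.5429, -0.1538, 0.1984]
tool_rot: [-179.6, -0.1, 71.7]
ft_force: [-0.2, 0.5, -0.2]
opening: 0.992
[ 0.54389662 -0.15440637  0.20162928] [-1.79894305e+02 -5.94574487e-02  7.16780843e+01]
```

View pics/w3.png

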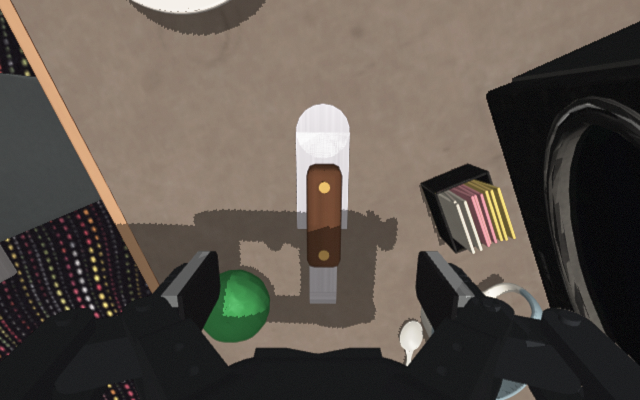

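```bash
python3 - <<'E'
from h import *
import pickle
w=pickle.load(open("w3.pkl","rb"));v=pickle.load(open("w2.pkl","rb"))
print(proj(w,[.5439,-.1544,.2016]),proj(w,[.5439,-.1544,.150]))
hsv=cv2.cvtColor(w["img"],cv2.COLOR_RGB2HSV)
m=((hsv[...,0]>10)&(hsv[...,0]<28)&(hsv[...,1]>180)&(hsv[...,2]>110)).astype(np.uint8);m[:150]=0;m[280:]=0;m[:,:290]=0;m[:,350:]=0
n,l,st,c=cv2.connectedComponentsWithStats(m);print(st,c)
a=plane(w,324,187.5,.1496);b=plane(w,323.4,255,.1496);print(a,b,(a+b)/2,np.degrees(np.arctan2(*(a-b)[[1,0]])))
print(tri(w,(324,187.5),v,(337.4,170.6)),tri(w,(323.4,255),v,(334.2,213.6)))
E
```

```text
[321.09915655 256.8579481 ] [320.73418259 220.19411033]
[[     0      0    640    400 256000]] [[319.5 199.5]]
[ 0.55212975 -0.1356106   0.1496    ] [ 0.53821082 -0.17707688  0.1496    ] [ 0.54517028 -0.15634374  0.1496    ] 71.44470100660581
(array([ 0.55194309, -0.13599394,  0.14742342]), np.float64(0.00025748679376041517)) (array([ 0.53823366, -0.17676993,  0.15016611]), np.float64(0.00014851385804917218))
```

```bash
python3 -m jog '[[0,0,-0.2,1,-2,-25,85],[0,0,-0.2,1,-2,-50,85],[0,0,-0.2,1,-2,-75,85],[0,0,-0.2,1,-2,-89,85],[0,0,-0.2,1,-2,-89,85]]' 60
python3 -m jog '[[0,0,0,0,0,0,40],[0,0,0,0,0,0,20],[0,0,0,0,0,0,10],[0,0,0,0,0,0,0],[0,0,0,0,0,0,0]]' 60
python3 -m jog '[[0,0,0,0,0,0,0],[0,0,0,0,0,0,0],[0,0,0,0,0,0,0],[0,0,0,0,0,0,0],[0,0,0,0,0,0,0]]' 60
```

```text
time: 3.4
ee_pos: [0.5447, -0.1557, 0.1124]
tool_rot: [-179.8, -0.1, 71.5]
ft_force: [0.2, -0.6, 0.4]
opening: 0.995
time: 3.9
ee_pos: [0.5452, -0.1559, 0.1132]
tool_rot: [-179.9, -0.1, 71.5]
ft_force: [2.3, 0.6, 4.4]
opening: 0.252
time: 4.4
ee_pos: [0.5452, -0.1558, 0.1132]
tool_rot: [-179.9, -0.1, 71.5]
ft_force: [-0.1, -0.6, 0.7]
opening: 0.246
```

```bash
python3 -m jog '[[0,0,0,0,0,5,0],[0,0,0,0,0,10,0],[0,0,0,0,0,15,0],[0,0,0,0,0,20,0],[0,0,0,0,0,20,0]]' 60
python3 -m jog '[[0,0,0.6,-20,17,0,0],[0,0,1.2,-45,38,0,0],[0,0,1.8,-70,59,0,0],[0,0,2.2,-91,76,0,0],[0,0,2.2,-91,76,0,0]]' 60
python3 - <<'E'
from h import *
import pickle
w=snapshot("wrist");s=snapshot("scene");t=snapshot("top");pickle.dump((w,s,t),open("w4.pkl","wb"));cv2.imwrite("pics/w4.png",w["img"][:,:,::-1]);print(get_state()["ee_pos"],get_state()["tool_rot"])
crop(s,230,150,200,150,4,"pics/s4.png")
E
```

```text
time: 4.9
ee_pos: [0.5456, -0.156, 0.1344]
tool_rot: [180.0, -0.1, 71.5]
ft_force: [0.8, -0.2, -1.9]
opening: 0.247
time: 5.4
ee_pos: [0.4528, -0.0784, 0.1342]
tool_rot: [-180.0, -0.1, 73.8]
ft_force: [0.0, -0.6, -1.2]
opening: 0.246
[ 0.45507939 -0.08025103  0.13470629] [ 1.79923977e+02 -6.24812146e-02  7.37315103e+01]
```

View pics/w4.png

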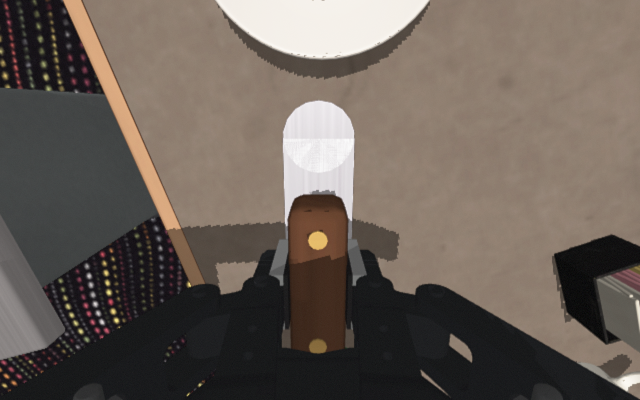

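View pics/s4.png

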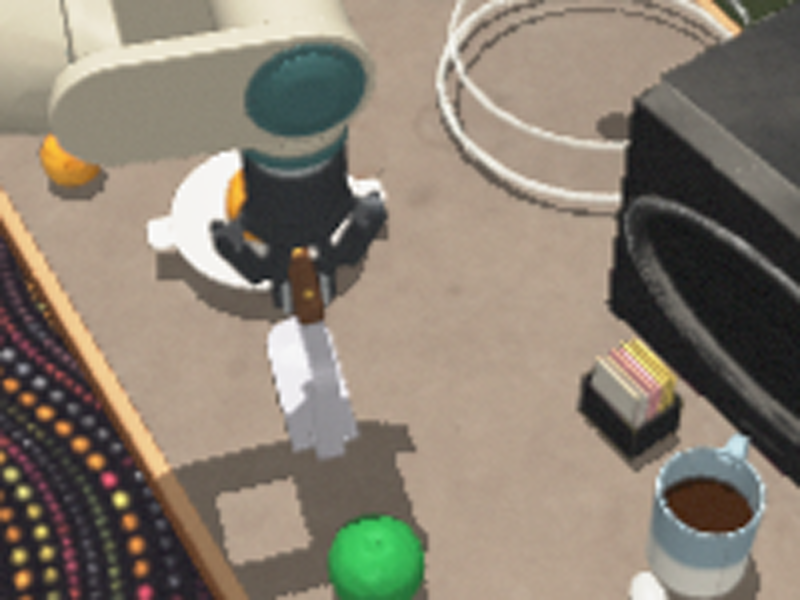

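```bash
python3 - <<'E'
from h import *
import pickle
w,s,t=pickle.load(open("w4.pkl","rb"))
p=np.array([.4551,-.0803]);u=np.array([np.cos(np.radians(73.7)),np.sin(np.radians(73.7))])
for z in(.018,.021,.024,.028): print(z,proj(w,[*(p+.072*u),z+.004]).round(1), "tail",proj(w,[*(p-.058*u),z+.004]).round(1))
hsv=cv2.cvtColor(w["img"],cv2.COLOR_RGB2HSV)
m=((hsv[...,1]<35)&(hsv[...,2]>165)).astype(np.uint8);m[:80]=0;m[230:]=0
n,l,st,c=cv2.connectedComponentsWithStats(m);i=1+np.argmax(st[1:,4]);print(st[i],c[i])
for v in(130,160,190):
    x=np.where(l[v]==i)[0];a,b=plane(w,x.min()-.5,v,.025),plane(w,x.max()+.5,v,.025);mid=(a+b)/2;print(v,x.min(),x.max(),np.linalg.norm(a-b),mid.round(4),"lat to dish axis mm",1000*((mid[:2]-[.506,.0975])@[u[1],-u[0]]))
E
```

```text
0.018 [322.1 100.9] tail [321.3 261.7]
0.021 [322.2 100.8] tail [321.4 263.3]
0.024 [322.2 100.7] tail [321.4 265. ]
0.028 [322.3 100.6] tail [321.5 267.2]
[ 283  100   72  126 6400] [318.13890625 152.86328125]
130 283 353 0.05301483538188839 [ 0.4666 -0.0304  0.025 ] lat to dish axis mm -1.9607782847333803
160 283 353 0.05429743894684894 [ 0.4603 -0.052   0.025 ] lat to dish axis mm -1.9231381428027101
190 284 352 0.05407621568538662 [ 0.4537 -0.0747  0.025 ] lat to dish axis mm -1.8835133739752208
```

```bash
python3 - <<'E'
from h import *
import pickle
from scipy.optimize import least_squares
w,s,t=pickle.load(open("w4.pkl","rb"))
hsv=cv2.cvtColor(w["img"],cv2.COLOR_RGB2HSV)
m=((hsv[...,1]<45)&(hsv[...,2]>170)).astype(np.uint8);m[80:]=0
P=[]
for x in range(225,425,4):
    y=np.where(m[:,x])[0]
    if len(y): P.append(plane(w,x,y.max()+.5,.036)[:2])
P=np.array(P)
for r in(.0855,):
    q=least_squares(lambda q:np.hypot(*(P-q).T)-r,[.5,.1],loss="cauchy",f_scale=.001);print(len(P),q.x,np.abs(q.fun).mean())
E
```

```text
50 [0.50632265 0.09730228] 0.00018337886598877835
```

```bash
python3 -m jog '[[0,0,0,2,-1,-5,0],[0,0,0,2,-1,-10,0],[0,0,0,2,-1,-16,0],[0,0,0,2,-1,-16,0],[0,0,0,2,-1,-16,0]]' 60
python3 - <<'E'
from h import *
s=get_state();print(s["ee_pos"],s["tool_rot"],s["ft_force"])
E
```

```text
time: 6.05
ee_pos: [0.457, -0.0813, 0.1183]
tool_rot: [180.0, -0.1, 73.7]
ft_force: [-0.4, -0.8, -2.5]
opening: 0.252
[ 0.45696955 -0.08131955  0.11833838] [ 1.79968863e+02 -6.03032357e-02  7.37206101e+01] [-0.37430232 -0.84401989 -2.5442137 ]
```

```bash
python3 -m jog '[[0,0,0,4,13,0,0],[0,0,0,8,27,0,0],[0,0,0,12,40,0,0],[0,0,0,15.5,53,0,0],[0,0,0,15.5,53,0,0]]' 60
python3 - <<'E'
from h import *
import pickle
w=snapshot("wrist");s=snapshot("scene");t=snapshot("top");pickle.dump((w,s,t),open("w5.pkl","wb"));cv2.imwrite("pics/w5.png",w["img"][:,:,::-1]);print(get_state()["ee_pos"],get_state()["tool_rot"])
E
```

```text
time: 6.55
ee_pos: [0.4729, -0.0266, 0.1184]
tool_rot: [180.0, -0.1, 73.9]
ft_force: [-0.3, -0.0, -1.8]
opening: 0.251
[ 0.47243787 -0.02836343  0.11829398] [ 1.79974971e+02 -4.42805905e-02  7.37385852e+01]
```

View pics/w5.png

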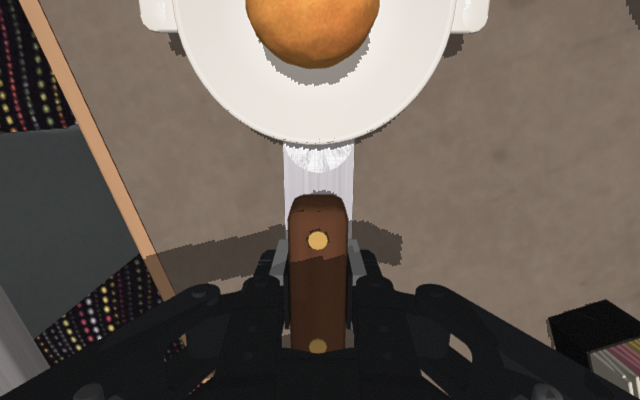

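```bash
python3 - <<'E'
from h import *
import pickle
from scipy.optimize import least_squares
w,s,t=pickle.load(open("w5.pkl","rb"))
hsv=cv2.cvtColor(w["img"],cv2.COLOR_RGB2HSV)
m=((hsv[...,1]<45)&(hsv[...,2]>170)).astype(np.uint8)
P=[]
for x in list(range(190,280,3))+list(range(360,446,3)):
    y=np.where(m[:160,x])[0]
    if len(y): P.append(plane(w,x,y.max()+.5,.036)[:2])
P=np.array(P)
q=least_squares(lambda q:np.hypot(*(P-q).T)-.0855,[.5,.1],loss="cauchy",f_scale=.001);print(len(P),q.x,np.abs(q.fun).mean())
L=np.where(m[20,130:180])[0].min()+130,np.where(m[20,440:500])[0].max()+440;print(L)
a,b=[plane(w,x,15,.036)[:2] for x in L];print("ears mid",(a+b)/2)
u=np.array([np.cos(np.radians(73.72)),np.sin(np.radians(73.72))])
for v in(165,180,190):
    x=np.where(m[v,270:370])[0]+270;a,b=plane(w,x.min()-.5,v,.009),plane(w,x.max()+.5,v,.009);mid=(a+b)/2;print(v,x.min(),x.max(),np.linalg.norm(a-b),mid.round(4),"lat",1000*((mid[:2]-q.x)@[u[1],-u[0]]))
E
```

```text
59 [0.50591177 0.09696537] 0.00021542589741036896
(np.int64(142), np.int64(486))
ears mid [0.50409059 0.0900579 ]
165 284 353 0.05380417389366602 [ 0.4798 -0.0041  0.009 ] lat 3.217445997238558
180 284 352 0.05368767710430479 [ 0.4761 -0.0153  0.009 ] lat 2.853386832846524
190 285 352 0.053347106060343714 [ 0.4742 -0.0231  0.009 ] lat 3.259406847560065
```

```bash
python3 -m jog '[[0,0,0,-1.5,0.4,0,0],[0,0,0,-2.9,0.8,0,0],[0,0,0,-2.9,0.8,0,0],[0,0,0,-2.9,0.8,0,0],[0,0,0,-2.9,0.8,0,0]]' 60
cat > chk.py <<'E'
from h import *
from scipy.optimize import least_squares
import sys,pickle
w=snapshot("wrist");st=get_state();pickle.dump(w,open(sys.argv[1]+".pkl","wb"));cv2.imwrite(f"pics/{sys.argv[1]}.png",w["img"][:,:,::-1])
hsv=cv2.cvtColor(w["img"],cv2.COLOR_RGB2HSV)
m=((hsv[...,1]<45)&(hsv[...,2]>170)).astype(np.uint8)
P=[]
for x in list(range(190,280,3))+list(range(360,446,3)):
    y=np.where(m[:160,x])[0]
    if len(y): P.append(plane(w,x,y.max()+.5,.036)[:2])
P=np.array(P)
q=least_squares(lambda q:np.hypot(*(P-q).T)-.0855,[.5,.1],loss="cauchy",f_scale=.001);print(len(P),q.x,np.abs(q.fun).mean())
u=np.array([np.cos(np.radians(73.72)),np.sin(np.radians(73.72))])
for v in(165,180,190):
    x=np.where(m[v,270:370])[0]+270;a,b=plane(w,x.min()-.5,v,.009),plane(w,x.max()+.5,v,.009);mid=(a+b)/2;print(v,x.min(),x.max(),np.linalg.norm(a-b),mid.round(4),"lat",1000*((mid[:2]-q.x)@[u[1],-u[0]]))
p=st["ee_pos"][:2];print(st["ee_pos"],st["tool_rot"],st["ft_force"],"tool lat/long",1000*((p-q.x)@[u[1],-u[0]]),1000*((p-q.x)@u))
E
python3 chk.py w6
```

```text
time: 7.2
ee_pos: [0.4695, -0.0277, 0.1183]
tool_rot: [180.0, -0.0, 73.7]
ft_force: [-0.8, 0.4, -2.3]
opening: 0.25
59 [0.50595   0.0969461] 0.0002129116994625434
165 284 353 0.053782466220292584 [ 0.4764 -0.0053  0.009 ] lat 0.3279004438203781
180 284 352 0.0536679407267137 [ 0.4728 -0.0165  0.009 ] lat -0.06170135573338934
190 284 352 0.05411290844738762 [ 0.4705 -0.0242  0.009 ] lat -0.06536914528778191
[ 0.46954832 -0.02764153  0.11833204] [ 1.79970624e+02 -4.26683804e-02  7.37297825e+01] [ 0.21301566 -0.30734133 -1.84972509] tool lat/long -0.016235573917930894 -129.79660899287032
```

```bash
python3 -m jog '[[0,0,0,4.5,15.4,0,0],[0,0,0,9,30.7,0,0],[0,0,0,13.5,46.1,0,0],[0,0,0,18,61.4,0,0],[0,0,0,18,61.4,0,0]]' 60
python3 -m jog '[[0,0,0,3.1,10.6,0,0],[0,0,0,6.2,21.1,0,0],[0,0,0,9.3,31.7,0,0],[0,0,0,11,37.4,0,0],[0,0,0,11,37.4,0,0]]' 60
python3 - <<'E'
from h import *
import pickle
w=snapshot("wrist");t=snapshot("top");s=snapshot("scene");pickle.dump((w,s,t),open("w7.pkl","wb"));cv2.imwrite("pics/w7.png",w["img"][:,:,::-1]);print(get_state()["ee_pos"],get_state()["tool_rot"],get_state()["ft_force"])
crop(t,240,160,130,100,6,"pics/t7.png");crop(s,240,150,160,120,5,"pics/s7.png")
E
```

```text
time: 7.75
ee_pos: [0.4878, 0.035, 0.1183]
tool_rot: [180.0, -0.1, 73.8]
ft_force: [-0.1, -0.1, -2.1]
opening: 0.251
time: 8.25
ee_pos: [0.4989, 0.0732, 0.1182]
tool_rot: [180.0, -0.1, 73.9]
ft_force: [0.0, -0.3, -2.1]
opening: 0.25
[0.49875738 0.0722426  0.11825394] [ 1.79978759e+02 -5.55654591e-02  7.38337906e+01] [ 0.06721096  0.14577483 -1.90903414]
```

View pics/w7.png

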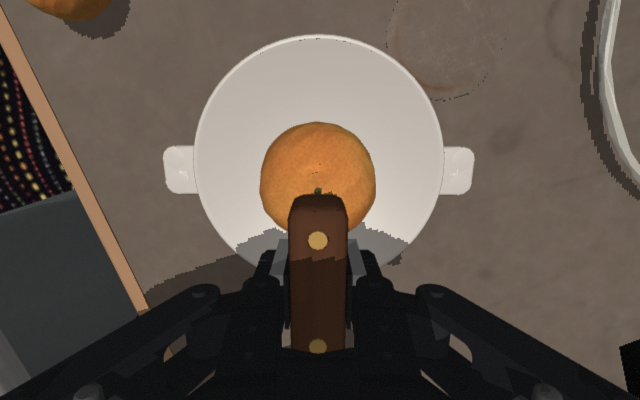

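View pics/s7.png

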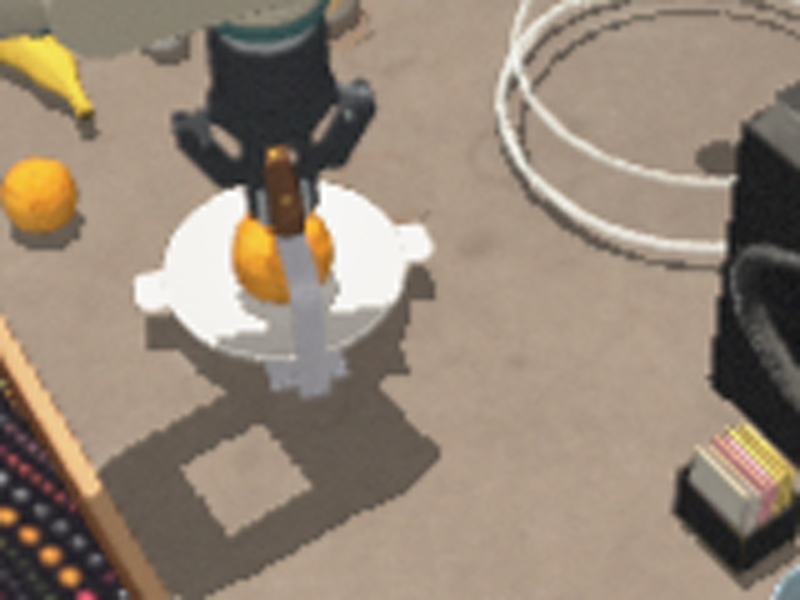

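View pics/t7.png

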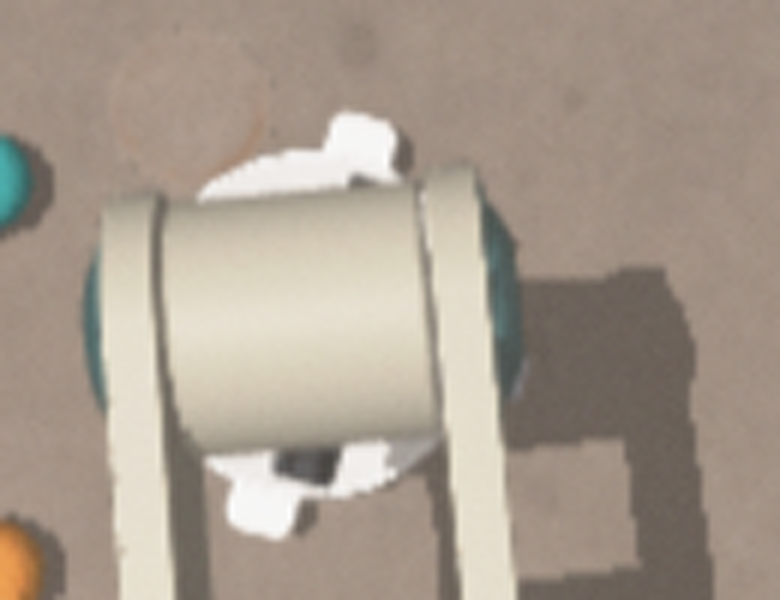

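```bash
cat > fin.py <<'E'
from h import *
from scipy.optimize import least_squares
import sys,pickle
z=float(sys.argv[2])  # rim height
yaw=None
w=snapshot("wrist");st=get_state();pickle.dump(w,open(sys.argv[1]+".pkl","wb"));cv2.imwrite(f"pics/{sys.argv[1]}.png",w["img"][:,:,::-1])
hsv=cv2.cvtColor(w["img"],cv2.COLOR_RGB2HSV)
m=((hsv[...,1]<45)&(hsv[...,2]>150)).astype(np.uint8)
n,l,s2,c=cv2.connectedComponentsWithStats(m[:235]);
i=l[60:230,200:450]; i=np.bincount(i[i>0]).argmax(); M=(l==i).astype(np.uint8)
co=max(cv2.findContours(M,cv2.RETR_EXTERNAL,cv2.CHAIN_APPROX_NONE)[0],key=cv2.contourArea)[:,0,:]
P=np.array([plane(w,a,b,z)[:2] for a,b in co if b<215])
q=least_squares(lambda q:np.hypot(*(P-q[:2]).T)-q[2],[*P.mean(0),.085],loss="cauchy",f_scale=.0007).x
r=np.hypot(*(P-q[:2]).T);E=P[(r>q[2]+.008)]
T=np.radians(st["tool_rot"][2]);u=np.array([np.cos(T),np.sin(T)]);k=np.array([u[1],-u[0]])
s=(E-q[:2])@k; e1,e2=E[s>0],E[s<0]
f=lambda e:e[np.argsort(-np.hypot(*(e-q[:2]).T))[:12]].mean(0)
d=e1.mean(0)-e2.mean(0)
slot=np.degrees(np.arctan2(d[1],d[0]))+90
p=st["ee_pos"][:2]
print("dish",q,"slot-yaw",(slot-st["tool_rot"][2]+90)%180-90,"tool lat/long mm",1000*(p-q[:2])@k,1000*(p-q[:2])@u)
mo=((hsv[...,0]>8)&(hsv[...,0]<22)&(hsv[...,1]>140)&(hsv[...,2]>150)).astype(np.uint8);mo[:100]=0;mo[235:]=0
co=max(cv2.findContours(mo,cv2.RETR_EXTERNAL,cv2.CHAIN_APPROX_NONE)[0],key=cv2.contourArea)
pts=co[:,0,:];pts=pts[pts[:,1]<185]
# equator of orange about 14 mm+... above rim-18: centre z = rim-.018+.032
O=np.array([plane(w,a,b,z+.016)[:2] for a,b in pts]);qo=least_squares(lambda q:np.hypot(*(O-q[:2]).T)-q[2],[*O.mean(0),.037],loss="cauchy",f_scale=.0007).x
print("orange",qo,"rel dish mm (lat,long)",1000*(qo[:2]-q[:2])@k,1000*(qo[:2]-q[:2])@u)
print(st["time"],st["ee_pos"],st["tool_rot"],st["ft_force"],st["torque"],st["opening"])
E
python3 fin.py w7b .036
```

```text
dish [0.50569903 0.09636191 0.08575462] slot-yaw -0.255617776728414 tool lat/long mm 0.08078189496180875 -25.18167484669949
orange [0.50401941 0.09225288 0.03511641] rel dish mm (lat,long) -0.46794702715819164 -4.414330235594432
8.45 [0.49875882 0.07215537 0.11828686] [ 1.79974027e+02 -5.88730344e-02  7.38181874e+01] [-0.04442259  0.43902166 -2.73053188] [ 0.03396928 -0.0125342  -0.02816349] 0.24738863294201674
```

```bash
python3 -m jog '[[0,0,-0.1,1,3.1,0,0],[0,0,-0.1,2,6.2,0,0],[0,0,-0.1,2.8,9.3,0,0],[0,0,-0.1,3.4,11.5,0,0],[0,0,-0.1,3.6,12.5,0,0]]' 60
python3 -m jog '[[0,0,0,0,0,0,0],[0,0,0,0,0,0,0]]' 60;python3 fin.py w8 .036
```

```text
time: 8.95
ee_pos: [0.5024, 0.0849, 0.1182]
tool_rot: [180.0, -0.1, 73.7]
ft_force: [-0.7, 0.2, -2.6]
opening: 0.249
time: 9.15
ee_pos: [0.5023, 0.085, 0.1182]
tool_rot: [180.0, -0.0, 73.7]
ft_force: [0.1, 0.5, -1.4]
opening: 0.246
dish [0.5055663  0.09607167 0.08590259] slot-yaw -0.05703918592894297 tool lat/long mm 0.04091057155924106 -11.634684651444617
orange [0.50443118 0.09278897 0.03369517] rel dish mm (lat,long) -0.17032941736379895 -3.4692442384511204
9.2 [0.50234711 0.08489114 0.11819661] [ 1.79984608e+02 -5.08891361e-02  7.37359378e+01] [-0.40312044  0.13213403 -2.43941757] [ 0.08591465 -0.00587677  0.00706942] 0.2528133606492796
```

View pics/w8.png

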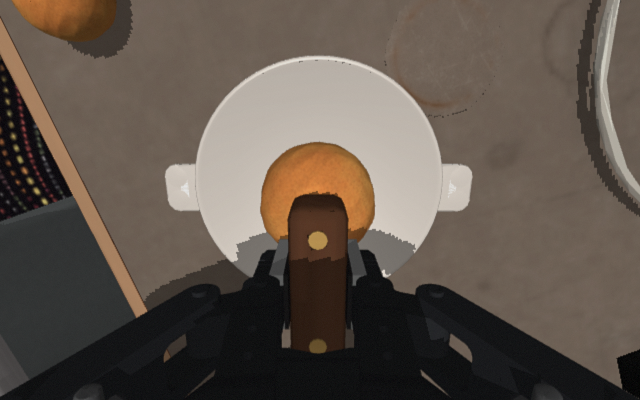

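```bash
python3 -m jog '[[0,0,0,0.1,0.5,0,0],[0,0,0,0.3,1,0,0],[0,0,0,0.4,1.5,0,0],[0,0,0,0.4,1.5,0,0],[0,0,0,0.4,1.5,0,0]]' 60;python3 fin.py w9 .036
```

```text
time: 9.7
ee_pos: [0.5028, 0.0864, 0.1182]
tool_rot: [180.0, -0.1, 73.7]
ft_force: [-0.1, 0.1, -2.3]
opening: 0.246
dish [0.50558225 0.09603421 0.08592274] slot-yaw -0.012419822939719438 tool lat/long mm -0.01955271793714073 -10.042189098573399
orange [0.50437543 0.09276956 0.03362452] rel dish mm (lat,long) -0.24429432993792063 -3.4719903290954006
9.75 [0.50275125 0.08639931 0.11818673] [ 1.79984985e+02 -5.24567976e-02  7.37372963e+01] [-0.12222358  0.1002446  -3.23042913] [ 0.00774207 -0.03560814 -0.00123625] 0.25112056078539335
```

```bash
python3 -m jog '[[0,0,0,0.1,0.4,0,0],[0,0,0,0.2,0.7,0,0],[0,0,0,0.3,1,0,0],[0,0,0,0.3,1,0,0],[0,0,0,0.3,1,0,0]]' 60;python3 fin.py w10 .036
```

```text
time: 10.25
ee_pos: [0.503, 0.0874, 0.1182]
tool_rot: [180.0, -0.1, 73.7]
ft_force: [0.4, 0.0, -2.5]
opening: 0.248
dish [0.50556282 0.09600959 0.0859368 ] slot-yaw -0.08231550604737947 tool lat/long mm -0.010023339265637343 -8.929251900267875
orange [0.5044305  0.09304058 0.03335871] rel dish mm (lat,long) -0.25561250428522386 -3.167304904558867
10.3 [0.50305277 0.08744039 0.11817965] [ 1.79985573e+02 -5.77740683e-02  7.37382441e+01] [-0.28661665  0.5518001  -2.85775929] [ 0.00800303  0.02114469 -0.02826571] 0.25110106292686407
```

```bash
python3 - <<'E'
from h import *
s=snapshot("scene");crop(s,260,180,100,80,8,"pics/s10.png")
E
```

```text
(no output)
```

View pics/s10.png

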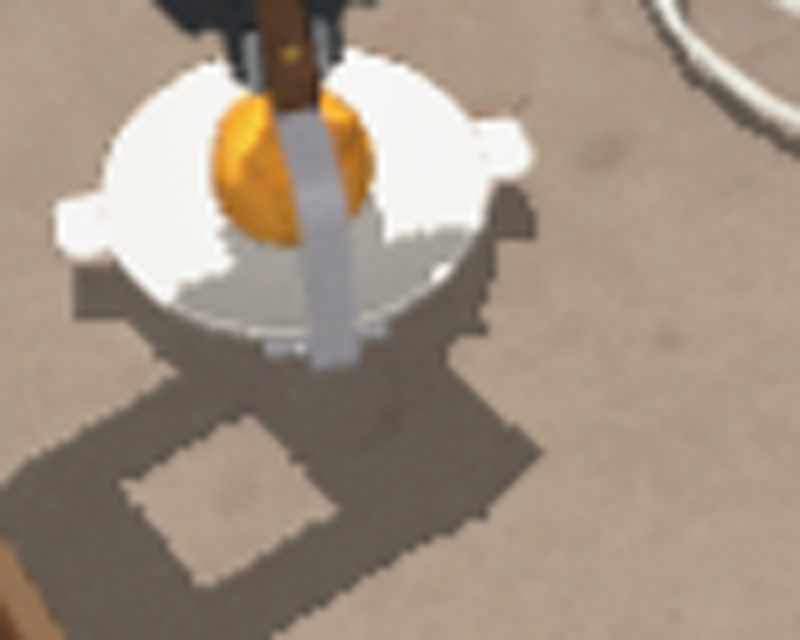

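```bash
python3 -m jog '[[0,0,0,0.1,0.4,0,0],[0,0,0,0.3,1,0,0],[0,0,0,0.3,1,0,0]]' 60
python3 -m jog '[[0,0,0,0,0,2,0],[0,0,0,0,0,4,0],[0,0,0,0,0,6,0],[0,0,0,0,0,8,0],[0,0,0,0,0,10,0]]' 80
python3 -m jog '[[0,0,0,0,0,2,0],[0,0,0,0,0,4,0],[0,0,0,0,0,6,0],[0,0,0,0,0,7,0],[0,0,0,0,0,7,0]]' 80
python3 fin.py w11 .050
```

```text
time: 10.65
ee_pos: [0.5034, 0.0885, 0.1182]
tool_rot: [180.0, -0.1, 73.7]
ft_force: [-0.3, 0.2, -2.9]
opening: 0.248
time: 11.15
ee_pos: [0.5031, 0.0884, 0.128]
tool_rot: [-180.0, -0.0, 73.7]
ft_force: [0.4, -0.3, -6.1]
opening: 0.245
time: 11.65
ee_pos: [0.5032, 0.0884, 0.1352]
tool_rot: [-180.0, -0.0, 73.7]
ft_force: [-0.0, 0.1, -5.8]
opening: 0.246
dish [0.5056174  0.09640044 0.08583763] slot-yaw -0.1684113092913293 tool lat/long mm -0.13036318310822792 -8.371703481670211
orange [0.50451519 0.09346319 0.03433696] rel dish mm (lat,long) -0.23562727135982103 -3.12838310113167
11.7 [0.503148   0.08840016 0.13504941] [-1.79980001e+02 -3.25660041e-02  7.37385038e+01] [ 0.41353173  0.33764594 -6.35453912] [ 0.0049291   0.03209333 -0.00548255] 0.24628892532839194
```

View pics/w11.png

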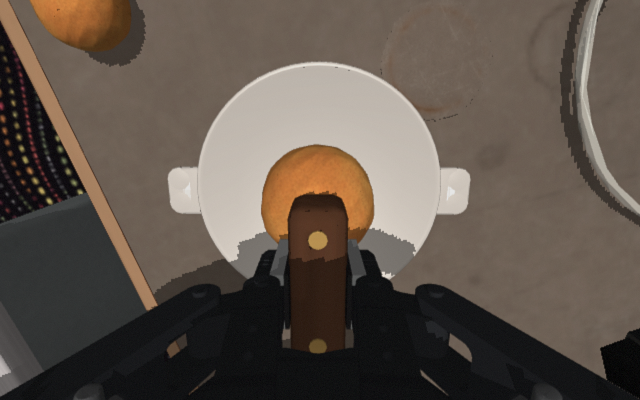

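```bash
python3 -m jog '[[0,0,0,0,0,3,0],[0,0,0,0,0,8,0],[0,0,0,0,0,14,0],[0,0,0,0,0,20,0],[0,0,0,0,0,26,0]]' 80
python3 -m jog '[[0,0,0,0,0,6,0],[0,0,0,0,0,12,0],[0,0,0,0,0,18,0],[0,0,0,0,0,24,0],[0,0,0,0,0,30,0]]' 80
python3 -m jog '[[0,0,0,0,0,6,0],[0,0,0,0,0,12,0],[0,0,0,0,0,18,0],[0,0,0,0,0,23,0],[0,0,0,0,0,27,0]]' 80
python3 -m jog '[[0,0,0,0,0,3,0],[0,0,0,0,0,5,0],[0,0,0,0,0,5,0],[0,0,0,0,0,5,0],[0,0,0,0,0,5,0]]' 80
python3 fin.py w12 .138
python3 - <<'E'
from h import *
s=snapshot("scene");crop(s,230,120,160,120,5,"pics/s12.png")
E
```

```text
time: 12.2
ee_pos: [0.5033, 0.0884, 0.1619]
tool_rot: [180.0, -0.0, 73.7]
ft_force: [-0.2, -0.1, -6.3]
opening: 0.247
time: 12.7
ee_pos: [0.5033, 0.0884, 0.1924]
tool_rot: [180.0, -0.0, 73.7]
ft_force: [-0.1, -0.0, -5.7]
opening: 0.242
time: 13.2
ee_pos: [0.5033, 0.0884, 0.2199]
tool_rot: [180.0, -0.1, 73.7]
ft_force: [0.8, 0.2, -5.3]
opening: 0.244
time: 13.7
ee_pos: [0.5032, 0.0884, 0.2245]
tool_rot: [-180.0, -0.0, 73.7]
ft_force: [-0.4, -0.8, -6.5]
opening: 0.247
dish [0.50553297 0.09598887 0.08646469] slot-yaw -0.11276309725798228 tool lat/long mm -0.10550247622267499 -7.92265999627764
orange [0.50425321 0.09412714 0.03479773] rel dish mm (lat,long) -0.7072955095467328 -2.1455904868634676
13.75 [0.50321338 0.08841264 0.22456016] [-1.79993931e+02 -3.86758080e-02  7.37400286e+01] [ 0.4120157  -0.26855615 -5.8998874 ] [ 0.00429622 -0.01705637  0.05948019] 0.24697824253323628
```

View pics/s12.png

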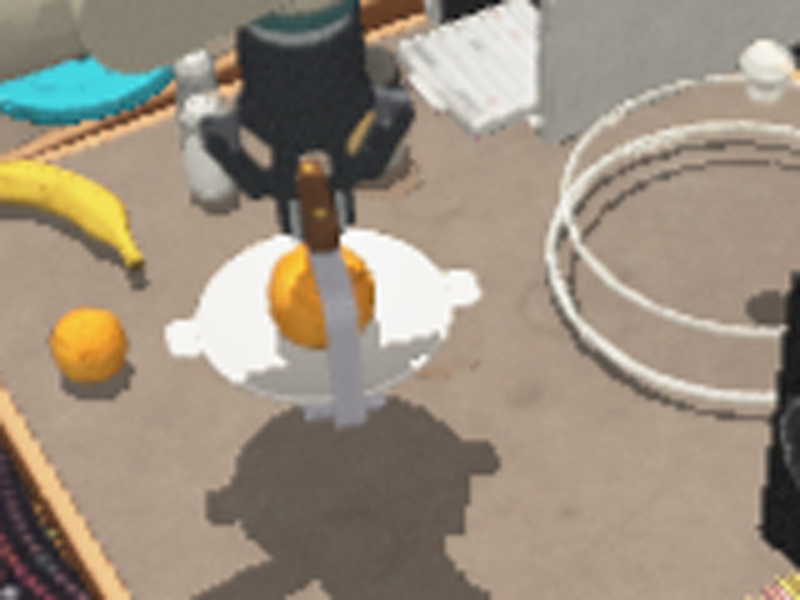

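View pics/w12.png

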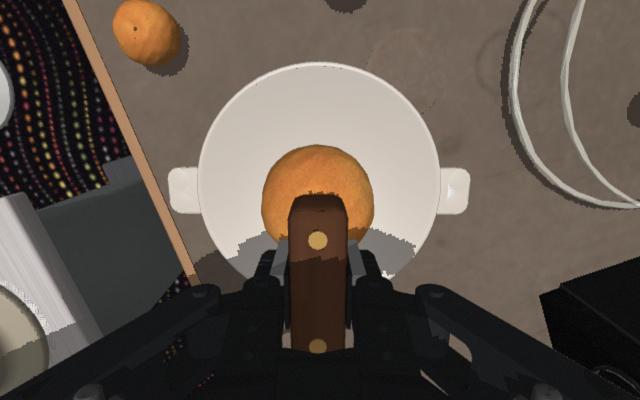

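```bash
python3 -m jog '[[0,0,1,0,0,0,0],[0,0,3,0,0,0,0],[0,0,6,0,0,0,0],[0,0,9,0,0,0,0],[0,0,12,0,0,0,0]]' 80
python3 -m jog '[[0,0,3,0,0,0,0],[0,0,6,0,0,0,0],[0,0,9,0,0,0,0],[0,0,12,0,0,0,0],[0,0,15,0,0,0,0]]' 80
python3 fin.py w13 .138
```

```text
time: 14.3
ee_pos: [0.5032, 0.0884, 0.2246]
tool_rot: [-180.0, -0.0, 85.9]
ft_force: [0.2, 0.2, -5.5]
opening: 0.245
time: 14.8
ee_pos: [0.5032, 0.0884, 0.2245]
tool_rot: [-180.0, -0.0, 101.1]
ft_force: [0.4, 0.2, -6.0]
opening: 0.246
dish [0.5011258  0.09661058 0.08638404] slot-yaw -0.5956957127567222 tool lat/long mm 0.4131570930843705 -8.421293995694874
orange [0.50131222 0.09563608 0.03411262] rel dish mm (lat,long) -0.006799943757853644 -0.9921429632472278
14.85 [0.50317004 0.08843073 0.22444825] [-1.79983820e+02 -4.31985918e-02  1.01222775e+02] [-0.78294246 -0.87419115 -6.38572877] [ 0.00369083 -0.02168184 -0.01344207] 0.2447476752824207
```

View pics/w13.png

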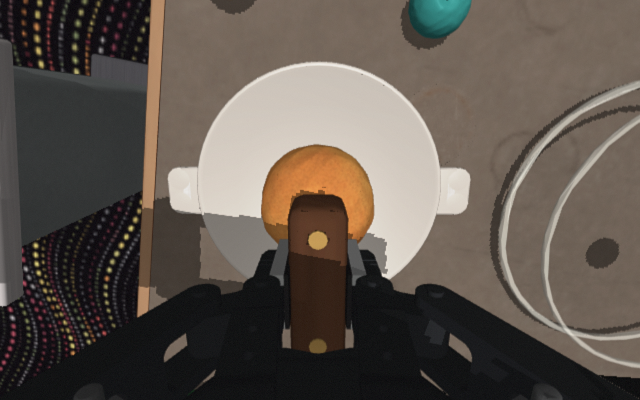

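The dish and the orange sit in the same pixels as before (rim top at row 63, orange top at row 146), so nothing has shifted. I'll carry on turning: 78.8° to go.

```bash
python3 -m jog '[[0,0,2,0,0,0,0],[0,0,5,0,0,0,0],[0,0,8,0,0,0,0],[0,0,11,0,0,0,0],[0,0,14,0,0,0,0]]' 80
python3 -m jog '[[0,0,3,0,0,0,0],[0,0,6,0,0,0,0],[0,0,9,0,0,0,0],[0,0,12,0,0,0,0],[0,0,15,0,0,0,0]]' 80
python3 -m jog '[[0,0,3,0,0,0,0],[0,0,6,0,0,0,0],[0,0,9,0,0,0,0],[0,0,12,0,0,0,0],[0,0,15,0,0,0,0]]' 80
python3 fin.py w14 .138
```

```text
time: 15.35
ee_pos: [0.5032, 0.0884, 0.2244]
tool_rot: [-180.0, -0.0, 115.3]
ft_force: [-0.2, -0.1, -6.6]
opening: 0.247
time: 15.85
ee_pos: [0.5031, 0.0884, 0.2243]
tool_rot: [-180.0, -0.0, 130.4]
ft_force: [-0.1, 0.0, -5.7]
opening: 0.244
time: 16.35
ee_pos: [0.5031, 0.0884, 0.2243]
tool_rot: [-180.0, -0.1, 145.5]
ft_force: [-0.2, 0.4, -6.0]
opening: 0.244
dish [0.49474319 0.09312078 0.08628873] slot-yaw nan tool lat/long mm 0.8584625231274828 -9.577478097699888
orange [0.49573758 0.09392025 0.03278079] rel dish mm (lat,long) 1.2210033229961852 -0.37027675135879407
16.4 [0.50313636 0.08842825 0.22429364] [-1.79975578e+02 -5.15682088e-02  1.45668962e+02] [-0.01361847 -0.68441524 -6.34114962] [-0.01005421  0.0670098   0.01582702] 0.2423739726844023fin.py:18: RuntimeWarning: Mean of empty slice.
  d=e1.mean(0)-e2.mean(0)
  ret = um.true_divide(
```

```bash
python3 -m jog '[[0,0,2,0,0,0,0],[0,0,5,0,0,0,0],[0,0,8,0,0,0,0],[0,0,11,0,0,0,0],[0,0,14,0,0,0,0]]' 80
python3 -m jog '[[0,0,3,0,0,0,0],[0,0,6,0,0,0,0],[0,0,9,0,0,0,0],[0,0,12,0,0,0,0],[0,0,15,0,0,0,0]]' 80
python3 -m jog '[[0,0,2.5,0,0,0,0],[0,0,4,0,0,0,0],[0,0,5,0,0,0,0],[0,0,5.3,0,0,0,0],[0,0,5.3,0,0,0,0]]' 80
python3 -m jog '[[0,0,0,0,0,0,0],[0,0,0,0,0,0,0],[0,0,0,0,0,0,0],[0,0,0,0,0,0,0],[0,0,0,0,0,0,0]]' 80
python3 fin.py w15 .138
python3 - <<'E'
from h import *
s=snapshot("scene");crop(s,200,100,250,190,3,"pics/s15.png")
E
```

```text
time: 16.9
ee_pos: [0.5031, 0.0884, 0.2242]
tool_rot: [-180.0, -0.1, 159.7]
ft_force: [-0.5, 0.7, -5.9]
opening: 0.242
time: 17.4
ee_pos: [0.5031, 0.0884, 0.2242]
tool_rot: [-180.0, -0.1, 174.8]
ft_force: [-0.1, -0.6, -7.4]
opening: 0.249
time: 17.9
ee_pos: [0.5031, 0.0884, 0.2242]
tool_rot: [-180.0, -0.1, -180.0]
ft_force: [0.9, -0.6, -5.3]
opening: 0.246
time: 18.4
ee_pos: [0.5031, 0.0884, 0.2242]
tool_rot: [-180.0, -0.1, -180.0]
ft_force: [0.0, 1.0, -6.1]
opening: 0.244
dish [0.49323501 0.08753975 0.08682398] slot-yaw nan tool lat/long mm 0.8719966663994594 -9.86063196119239
orange [0.47315914 0.09356495 0.0122334 ] rel dish mm (lat,long) 6.030814746779654 20.074183040010556
18.45 [0.50309539 0.0884145  0.22417715] [-1.79970021e+02 -6.25048158e-02 -1.79983977e+02] [-0.06578137 -0.72735148 -6.60933644] [-0.02172184  0.0340384   0.01918154] 0.2448929405666985fin.py:18: RuntimeWarning: Mean of empty slice.
  d=e1.mean(0)-e2.mean(0)
  ret = um.true_divide(
```

View pics/s15.png

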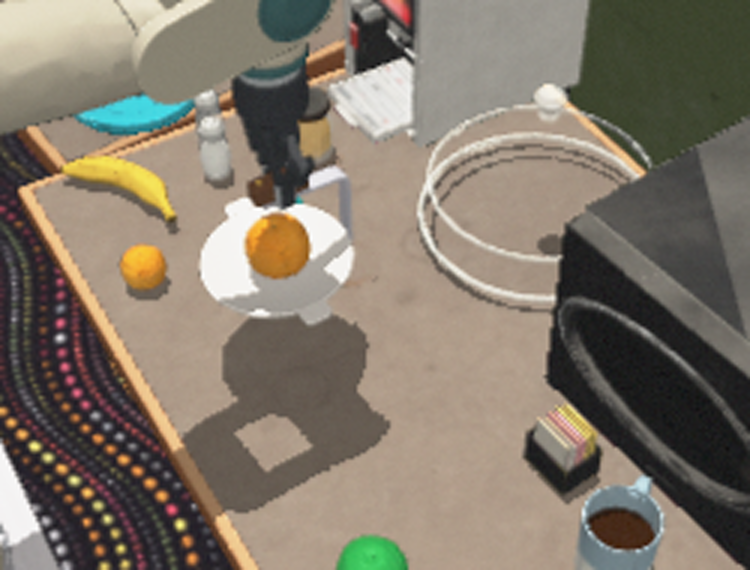

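View pics/w15.png

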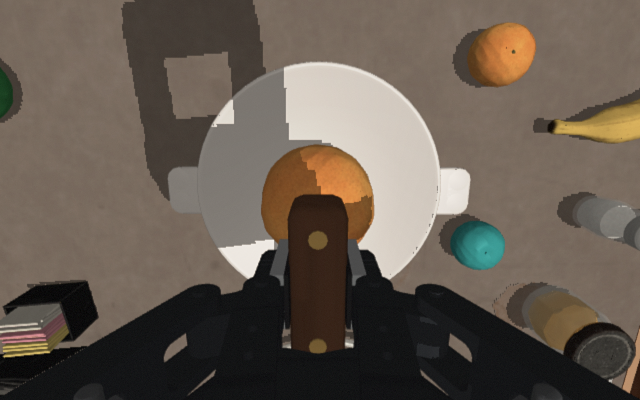

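```bash
python3 -c "
from cell import *
print(get_state()['joint_velocities']); print(job_done())"
```

```text
[ 0.03979781  0.12902369 -0.01027578  0.04716848  0.18752075  0.32529925]
the job is handed in; nothing more can be done
None
```

I handed the job in at about 18.5 s. The arm is still holding the carrier by its handle, with the dish and orange on it and the open side facing the front. `job_done()` gave no verdict, so success rests on my own checks.

**What I did:**
- **Slide in:** I gripped the handle and slid the tongue into the slot with about 5 mm under it. I corrected a 3 mm sideways error on the way. The dish had not measurably moved by then.
- **Lift:** I raised the dish about 10 cm, which put roughly 6 N on the wrist, about the full load.
- **Turn:** I turned it 106° to tool yaw 180°, in gentle steps.

**What the last checks showed:**
- **Tool and height:** the tool is level to 0.1°, and the dish soles are about 0.10 m up.
- **Dish and orange:** the rim, ears and orange sit at the same wrist-camera pixels as right after the lift, so nothing shifted.
- **Carrier:** the upright is at the back, the grip is unchanged and the arm is at rest.
- **Bystanders:** I saw no sign that the caddy, mug or honey jar moved, but I did not measure them.

**What failed or disagreed:**
- **Last automatic fit:** shadows on the dish spoiled it. It gave no slot angle and put the orange about 20 mm off. I judged that wrong because the picture shows the orange in its earlier place, where clean fits had it 1 to 3 mm off centre.
- **How far home:** I never felt a clear contact between the upright and the rim. The views place the seat within about 2 mm of the dish centre.

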